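Bolt down a microphone plug and hold it home in the plug tester

TASK

Get the microphone plug ready for a reading in the plug tester: first slide the tester's bolt across over the plug, fully home into its keeper. Then press the plug along its guide from its tail end, against the sprung plunger, until its nose sits firmly on the steel stop plate, without ramming it, and finish while still holding it pressed there with the fingers, because the spring pushes it back as soon as it is let go. Leave the small things lying round the tester where they are.

Things in the scene. Friction and masses are not known exactly. Their poses are not given: they have to be found in the camera images.
- tester: The plug tester, fixed to the desk: grey painted bed 190 x 152 x 10 mm with a plastic plug guide, a dark steel bolt track and a black spring housing. Origin on the desk under the guide's centre line; +x is the pressing direction, y across, z up. In this frame (mm): bed x -95..95, y -112..40; housing x 41..91, y -28..28, 60 high.
- guide (a point): Rear end of the plug guide, on its centre line at floor height: tester x -25 mm, 30 mm above the desk. Slick plastic. The floor runs from here to the stop plate between two walls 23 mm apart inside and 44 mm high; behind it runs a bare rail 16 mm wide, also 30 mm high, to tester x -78, under the plug's tail.
- mic_plug: Loose microphone plug, 70 long, 20 wide, 20 mm high: dark grey barrel, red ring, thinner tail; about 60 g. It starts lying in the guide, nose to the plunger, 24 to 39 mm short of home. Origin at the centre of its underside (30 mm above the desk); +y points from nose to tail, along the tester's -x; z up. Pressed home, its origin is at tester x = 0.
- plug_tail (a point): Centre of the plug's tail end face, 35 mm behind its origin and 40 mm above the desk: the face to press on. Fingertips that push it should stay at least 2 mm above the rail, which is 30 mm high.
- stop_plate: Steel stop plate, 44 mm wide, 6 mm thick, 12..58 mm high, upright at the front of the spring housing; its face to the plug is at tester x = 35 mm. The plunger comes out of a 12 mm hole in it, 40 mm above the desk. Origin and axes are those of the tester.
- plunger (a joint): Travel in m of the sprung plunger, a 10 mm brass pin: 0 = out (12 mm proud of the stop plate), about 0.012 when the plug's nose meets the stop plate. It pushes back with 2 N at 0 and 700 N/m more, about 10 N at the stop; a steady push of about 15 to 25 N on the plug holds it firmly on the stop.
- plunger_tip (a point): Centre of the plunger's end face, on the guide's centre line, 40 mm above the desk.
- bolt (a joint): Travel of the bolt in m: 0 = fully drawn back, 0.044 = fully home in the keeper; it starts at 0 to 0.012. It slides along the tester's +y with about 2 N of friction and stays where it is left.
- bolt_knob (a point): The bolt's upright round knob, 13 mm in diameter, free between 69 and 94 mm above the desk; this point is on its axis 85 mm above the desk. In the tester frame it stands at x = 12 mm, y = -90 mm + bolt travel.
- keeper (a point): Keeper staple that takes the bolt's tip, at tester x 12, y 24 mm, 58 mm above the desk, across the guide from the knob. The bolt's track lies at x 12: a bed 20 mm wide, y -101..-19, its lips 60 mm high, with a second staple over it at y -21; both staples are 69 mm high.
- pick_tin: Bystander: small blue tin 63 x 94 x 21 mm, loose on the desk left of the tester. Origin under its centre.
- usb_stick: Bystander: USB stick 18 x 64 x 9 mm, loose, far left of the tester. Origin under its centre.
- jack_adapter: Bystander: jack adapter 12 x 50 x 12 mm, loose, near left of the tester. Origin under its centre.
- tuner: Bystander: clip-on tuner 56 x 48 x 14 mm, loose, near right of the tester. Origin under its centre.
- capo: Bystander: black capo 52 x 78 x 14 mm, loose near the desk's front edge on the left. Origin under its centre.
- eraser: Bystander: eraser 21 x 51 x 12 mm, loose near the desk's front edge on the right. Origin under its centre.

How it is judged:
By the outcome, as a careful person would: the job done as asked, in the order asked, and still so for the second after the job is handed in, while the arm keeps its last pose, push and grip.
It also fails if it takes over 42 s, if anything falls off the work surface, if the arm or the gripper's body presses on something with over 40 N, if the wrist force passes 120 N, or if a joint passes its speed limit or range.

ROBOT

A 6-joint arm with a two-finger parallel gripper is mounted at the origin on a cart in front of the work surface, level with it; the furniture and walls round the work are solid. World frame = base frame: x ahead of the robot, y to its left, z up, the work surface at z = 0. Lengths are in m, angles in degrees, forces in N, time in s.
With the tool pointing down it reaches from about 0.3 to 0.75 m from the base axis. Payload 8.5 kg.
Tool frame: the origin (TCP) lies midway between the tips of the shut fingers; the grasp point (between the pads) lies 19 mm behind it (env.pinch_z is the z of the grasp point in the tool frame, in m); z points along the fingers, y is the line along which they close (so a half turn about z gives the same grasp; the last joint's range is limited). The gripper opens to 85 mm and grips with 20 to 120 N. Pads are 22 mm wide; open, the fingers measure 114 mm over their backs; the gripper's body (76 mm by 85 mm) begins 54 mm behind the grasp point. The pads swing forward as they close: fully open they stand 13 mm farther back than shut.
Start: joints at [-80.117, 21.807, 74.336, -0, 83.858, -12.336], TCP at [0.208, -0.509, 0.231] pointing down, gripper open.
Joint ranges: [-178.18, 178.18], [-50.72, 133.34], [12.68, 142.11], [-81.47, 261.47], [9.98, 163.14], [-165.26, 165.26]. Speed limits (degrees/s): [136.94, 136.94, 180, 180, 180, 180].

INTERFACE

Orientations are given as a 3x3 rotation matrix whose columns are the frame's x, y, z axes.
In Python, from rig import env gives the robot as it stands.
- The arm moves only by the tool arm_command, never from a script. Its argument "deltas" is a list of rows, each an object of numbers: "rx", "ry", "rz": the turn, a rotation vector about the tool's x, y, z in rad; "dx", "dy", "dz": the shift along the tool's x, y, z in m; "fingers": the finger opening in m, from 0 to 0.0854. In form: [{"rx": .., "ry": .., "rz": .., "dx": .., "dy": .., "dz": .., "fingers": ..}, ...]. A call has 1 to 12 rows; each row shifts and turns the commanded pose from where the row before left it, along the tool's axes as they then stand; what a row does not reach is not made up. A row lasts 1/10 s, in which the tool goes at most 50 mm and 8.59 degrees, less where a joint would pass 70% of its speed; a pose out of reach is approached as far as the arm can. A call is refused whole if a number of a shift passes 0.05 or a number of a turn 0.15, either way. A call with a gripper value outside its range is refused whole. The fingers move at their own pace and stop on an object; "squeeze" is the grip in N (left out, the last holds). Time passes only in rows, so rows that do not move let the fingers close. It gives the time, the measured TCP pose, the force, the opening and the grip force at its end, in the units of the state.
- env.observe(): the state, without advancing time (a new reading comes with each control period).
- env.get_image(name): name is "scene" or "top"; returns a dict with "color" (420x560x3 uint8, blue, green, red), "camera_matrix" (3x3 intrinsics, pixels), "eye" and "orientation" of the camera in the world. Camera axes: x right, y up, looking along -z (the intrinsics and any distortion apply to the point x, -y, -z); pixel columns grow to the right and rows downward; lengths in m; the calibration is good to about 2 mm. A picture is of the moment at which its call begins. There is no depth.
- env.close_job(): hands the job in; it is judged then, once.
Trained networks look in a picture, given as the dict that the camera call returned (one of the last four; its "shot" number tells which), for a name from the list of things; names that differ only in an ending like _2 or _b are one class to them, and where a whole thing is asked for, a point or a joint stands for the part that bears it (a point fixed in the world has none). Each returns a list of dicts, best first, with "p" (0 to 1); they miss things now and then, are a little off and sometimes report something else, mostly with a low value. They report only what shows in the picture. A call takes as long as a camera call.
- env.look_for(query, picture): "box" ([left, top, right, bottom] in pixels, round what is visible of it).
- env.tip_of(query, picture): "location" ([column, row] in pixels: a listed point, or the origin of a listed thing).
The state is a dict: "time_s": time; "q": joint angles; "qvel": joint speeds; "joint_efforts": joint torques, N m; "position": TCP position; "tool_rot": TCP orientation; "ft_force": force on the tool from outside, world axes, zero at the start; "wrist_torque": the same for the moment, N m; "grip_width": finger opening in m; "gripper_force": force on a finger pad.
Only numpy, scipy, OpenCV 4.12 (cv2) and the standard library are available. Lean on these libraries where they do the work, as an engineer would, in place of code of your own. Each camera call takes 0.05 s, during which the arm holds its last target. There are 200 camera calls.

## Working session

There is one attempt and no reset: what is moved stays moved. The work goes in short steps, Python scripts to look and compute and a tool call to move; the robot and the scene stay as the last step left them, time stands still between calls to the robot, and variables do not carry over. Pictures are saved under pics/ and viewed, at most 10 in all, crops included, and the job is handed in when it is done.

Besides the shell and the picture viewer there is one more tool, called after "Call:" as name(argument=value, ...), one argument or row to a line, values as JSON. arm_command: Moves the arm, as the interface text tells. Its arguments: {"type":"object","properties":{"deltas":{"type":"array"},"squeeze":{"type":"number"}},"required":["deltas"]}

```bash
mkdir -p pics
cat > h.py <<'E'
import numpy as np, cv2
from rig import env
def ray(im,uv):
    K=np.array(im["camera_matrix"]);R=np.array(im["orientation"]);
    d=np.linalg.inv(K)@np.array([uv[0],uv[1],1.]);d=np.array([d[0],-d[1],-d[2]])
    d=R@d;return np.array(im["eye"],float),d/np.linalg.norm(d)
def atz(im,uv,z):
    e,d=ray(im,uv);return e+d*(z-e[2])/d[2]
def tri(a,ua,b,ub):
    A=[];y=[]
    for im,u in((a,ua),(b,ub)):
        e,d=ray(im,u);P=np.eye(3)-np.outer(d,d);A.append(P);y.append(P@e)
    M=np.linalg.lstsq(np.vstack(A),np.hstack(y),rcond=None)[0]
    g=max(np.linalg.norm(P@M-v) for P,v in zip(A,y));return M,g
def proj(im,X):
    R=np.array(im["orientation"]);c=R.T@(np.array(X)-im["eye"]);c=np.array([c[0],-c[1],-c[2]])
    p=np.array(im["camera_matrix"])@c;return p[:2]/p[2]
E
python3 - <<'E'
from h import *
np.set_printoptions(precision=4,suppress=True)
a=env.get_image("scene");b=env.get_image("top")
cv2.imwrite("pics/s1.png",a["color"]);cv2.imwrite("pics/t1.png",b["color"])
print({k:(v if k!="color" else 0) for k,v in a.items()});print(b["eye"],b["orientation"],b["camera_matrix"])
for n in ["tester","guide","mic_plug","plug_tail","stop_plate","plunger_tip","bolt_knob","keeper","pick_tin","jack_adapter","tuner","usb_stick","capo","eraser"]:
    r=[env.tip_of(n,i) for i in(a,b)]
    print(n,[[(np.round(x["location"],1).tolist(),round(x["p"],2)) for x in q[:2]] for q in r],end=" ")
    if all(r):print(*tri(a,r[0][0]["location"],b,r[1][0]["location"]))
    else:print()
E
```

```text
{'color': 0, 'camera_matrix': array([[401.6494,   0.    , 283.0958],
       [  0.    , 401.6494, 210.21  ],
       [  0.    ,   0.    ,   1.    ]]), 'eye': array([0.0141, 0.4274, 0.7487]), 'orientation': array([[-0.6126,  0.5491, -0.5685],
       [-0.7903, -0.4374,  0.4291],
       [-0.0131,  0.7122,  0.7019]]), 'shot': 1}
[0.4832 0.0161 0.9948] [[ 0.0249  0.997  -0.0739]
 [-0.9995  0.0262  0.0178]
 [ 0.0197  0.0735  0.9971]] [[424.8657   0.     278.7802]
 [  0.     424.8657 202.3783]
 [  0.       0.       1.    ]]
tester [[([290.8, 222.5], 0.67)], [([288.4, 195.5], 0.55)]] [ 0.5754 -0.0227 -0.0054] 0.0017313555251101222
guide [[([301.0, 218.8], 0.58), ([288.2, 262.1], 0.31)], [([288.5, 208.5], 0.57)]] [ 0.5405 -0.0239  0.0359] 0.0007937037962602199
mic_plug [[([299.3, 221.9], 0.64), ([244.3, 218.4], 0.37)], [([286.5, 213.3], 0.52)]] [ 0.532  -0.0166  0.0362] 0.0031492794448094706
plug_tail [[], [([286.8, 226.6], 0.56)]] 
stop_plate [[([260.9, 323.9], 0.26)], []] 
plunger_tip [[], [([288.6, 185.1], 0.47), ([289.9, 196.8], 0.16)]] 
bolt_knob [[([313.8, 181.2], 0.52), ([298.7, 219.4], 
[... 187 characters left out ...]
] [0.5795 0.0032 0.0682] 0.0028060934688769598
pick_tin [[([252.4, 248.5], 0.91)], [([233.9, 198.5], 0.91)]] [ 0.5648  0.1056 -0.0049] 0.001693869569623218
jack_adapter [[([288.4, 258.5], 0.51)], [([288.4, 182.3], 0.66), ([246.1, 232.9], 0.41)]] [ 0.6248 -0.0386 -0.2137] 0.009489272597809338
tuner [[([349.6, 208.3], 0.57)], [([355.8, 221.0], 0.85), ([289.1, 183.7], 0.54)]] [ 0.5203 -0.1832 -0.0093] 0.0031094928310210304
usb_stick [[([243.1, 220.3], 0.71)], [([325.8, 182.3], 0.72)]] [ 0.6509 -0.0304 -0.035 ] 0.09386831830318788
capo [[([264.0, 324.8], 0.66)], [([189.4, 276.8], 0.85), ([358.5, 281.3], 0.58)]] [ 0.3802  0.2033 -0.0053] 0.0023304145069597193
eraser [[], [([360.8, 283.2], 0.64)]]
```

Run:
```python
import cv2
a=cv2.imread("pics/s1.png")[120:300,190:400];b=cv2.imread("pics/t1.png")[140:260,210:390]
cv2.imwrite("pics/s1c.png",cv2.resize(a,(700,600),interpolation=2));cv2.imwrite("pics/t1c.png",cv2.resize(b,(792,528),interpolation=2))
```

```text
(no output)
```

View pics/s1c.png

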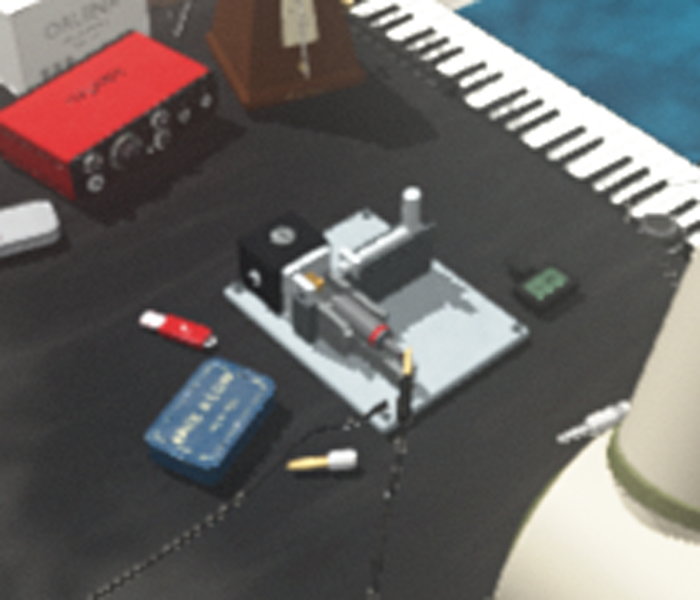

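View pics/t1c.png

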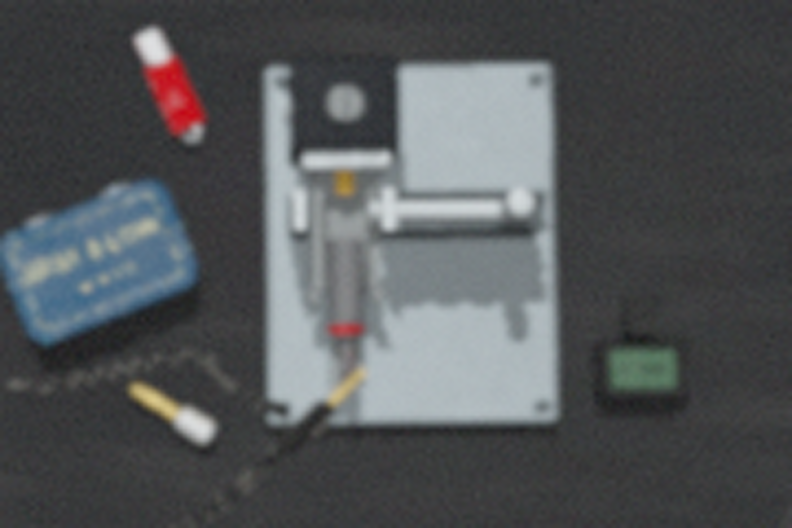

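The scene crop shows the tester with its knob at about (412,195) and the plug's red ring at (378,332). A black and gold jack with a cord sits near the plug's tail at about (405,385). The top crop shows the knob at (520,203), the ring at (345,330) and the same jack from (365,370) to (270,455). That jack isn't in the list, so I'll measure where it is.

Run:
```python
from h import *
np.set_printoptions(precision=4,suppress=True)
a=env.get_image("scene");b=env.get_image("top")
S=lambda x,y:(190+x*.3-.3,120+y*.3-.3);T=lambda x,y:(210+x/4.4-.4,140+y/4.4-.4)
for n,s,t in[("gold",(407,353),(364,371)),("jackend",(402,418),(268,458)),("mid",(406,372),(330,405)),("ring",(378,332),(345,330)),("knobtop",(412,190),(520,203)),("housingscrew",(284,235),(345,103))]:
    print(n,*tri(a,S(*s),b,T(*t)))
for c in[(265,66),(552,63),(557,422),(265,425)]:print(atz(b,T(*c),.01))
for n in ["housing line",]:pass
print("tail",atz(b,T(345,370),.04),[x["box"] for x in env.look_for("mic_plug",b)],[x["box"] for x in env.look_for("mic_plug",a)])
u=env.tip_of("plug_tail",b);print(u, u and atz(b,u[0]["location"],.04))
for n,z in[("guide",.03),("keeper",.058),("bolt_knob",.085),("tester",0),("plunger_tip",.04),("mic_plug",.03)]:
    for im in(a,b):
        r=env.tip_of(n,im);print(n,r and (atz(im,r[0]["location"],z),round(r[0]["p"],2)))
cv2.imwrite("pics/s2.png",cv2.resize(a["color"][190:260,260:350],(792,616)[:2] if 0 else (771,600),interpolation=cv2.INTER_CUBIC))
```

```text
gold [ 0.5069 -0.0323  0.0336] 0.0007281249147616522
jackend [0.4603 0.0146 0.0378] 0.0008467368506130356
mid [ 0.4889 -0.0152  0.0402] 0.0004919259697102063
ring [ 0.5272 -0.0215  0.0463] 0.00084333870714596
knobtop [ 0.5879 -0.103   0.0988] 0.00015131802583679262
housingscrew [ 0.6398 -0.0191  0.064 ] 0.0005152243950754243
[0.6679 0.0223 0.01  ]
[ 0.6739 -0.1309  0.01  ]
[ 0.4828 -0.1364  0.01  ]
[0.4774 0.0173 0.01  ]
tail [ 0.5065 -0.0228  0.04  ] [[283.1, 194.6, 293.8, 226.5], [270.6, 154.4, 333.8, 238.7]] [[290.3, 209.5, 312.5, 228.0]]
[{'location': [287.2, 226.2], 'p': 0.69}] [ 0.5009 -0.0212  0.04  ]
guide (array([ 0.5512, -0.0274,  0.03  ]), 0.76)
guide (array([ 0.5461, -0.0228,  0.03  ]), 0.87)
keeper []
keeper (array([ 0.5866, -0.0002,  0.058 ]), 0.88)
bolt_knob (array([ 0.5896, -0.1084,  0.085 ]), 0.54)
bolt_knob (array([ 0.5878, -0.1057,  0.085 ]), 0.44)
tester (array([ 0.5342, -0.0545,  0.    ]), 0.16)
tester (array([ 0.5701, -0.0261,  0.    ]), 0.67)
plunger_tip (array([ 0.6078, -0.0228,  0.04  ]), 0.35)
plunger_tip (array([ 0.5386, -0.0178,  0.04  ]), 0.63)
mic_plug (array([ 0.5354, -0.0183,  0.03  ]), 0.58)
mic_plug (array([ 0.5398, -0.017 ,  0.03  ]), 0.58)
```

View pics/s2.png

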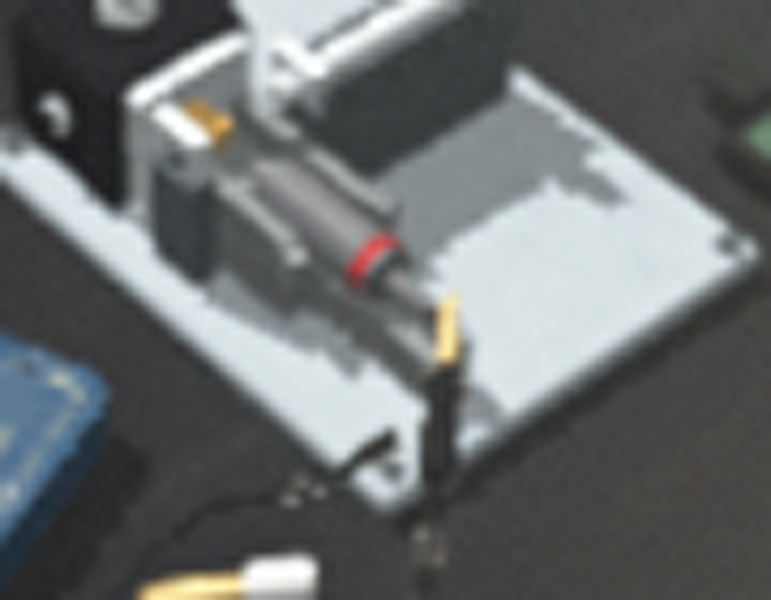

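The close-up shows a cable jack with a gold tip at about (447,330) and a black barrel reaching to (435,490). It crosses the rail right behind the plug's tail, where the fingers need to go. I'll do the bolt first, since the order is fixed, and then look at the jack more closely. The tester's yaw is about 1.8° and its origin about (0.5745, -0.021). The knob is near (0.589, -0.104), so the bolt's travel is about 6 mm.

Run:
```python
from h import *
np.set_printoptions(precision=4,suppress=True)
s=env.observe();print(s)
b=env.get_image("top");cv2.imwrite("pics/t2.png",cv2.resize(b["color"][195:265,245:335],(771,600),interpolation=cv2.INTER_CUBIC))
print(b["shot"],env.pinch_z)
```

```text
{'time_s': 2.35, 'q': array([-80.1169,  21.8063,  74.336 ,  -0.0001,  83.857 , -12.3365]), 'qvel': array([-0.01  ,  0.0076,  0.0531,  0.0456, -0.0085,  0.1302]), 'joint_efforts': array([ -0.0008, -44.8326, -23.1465,  -0.0002,   0.0005,   0.0001]), 'position': array([ 0.208 , -0.5091,  0.2313]), 'tool_rot': array([[ 0.9257,  0.3782,  0.    ],
       [ 0.3782, -0.9257, -0.    ],
       [-0.    ,  0.    , -1.    ]]), 'ft_force': array([-0.0575,  0.5848, -0.7782]), 'wrist_torque': array([-0.062 ,  0.0332,  0.0329]), 'gripper_force': 0.0, 'grip_width': 0.08529372251952497}
5 -0.0187
```

View pics/t2.png

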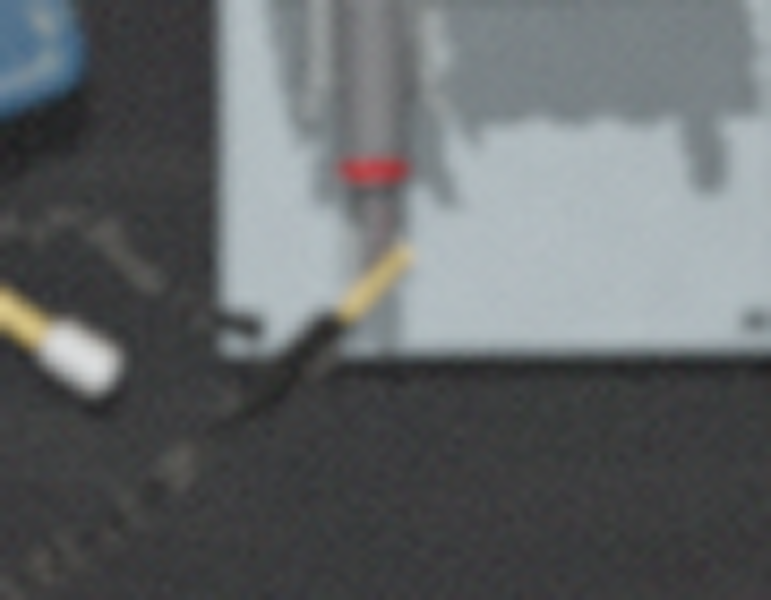

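The jack's gold tip is at about (405,250), right behind the plug's tail. Its black barrel runs down to about (215,430) and hangs over the bed's edge. Bolt first.

Call:
arm_command(
  deltas=[
    {"rz": 0.119,"fingers": 0},
    {"rz": 0.119,"fingers": 0},
    {"rz": 0.118,"fingers": 0},
    {"dx": 0.035,"dy": -0.032},
    {"dx": 0.035,"dy": -0.032},
    {"dx": 0.035,"dy": -0.032},
    {"dx": 0.035,"dy": -0.032},
    {"dx": 0.035,"dy": -0.032},
    {"dx": 0.035,"dy": -0.032},
    {"dx": 0.035,"dy": -0.032},
    {"dx": 0.035,"dy": -0.032},
    {"dx": 0.035,"dy": -0.032},
  ],
  squeeze=40,
)

```text
invalid input
```

Call:
arm_command(
  deltas=[
    {"rx": 0,"ry": 0,"rz": 0.119,"dx": 0,"dy": 0,"dz": 0,"fingers": 0},
    {"rx": 0,"ry": 0,"rz": 0.119,"dx": 0,"dy": 0,"dz": 0,"fingers": 0},
    {"rx": 0,"ry": 0,"rz": 0.118,"dx": 0,"dy": 0,"dz": 0,"fingers": 0},
    {"rx": 0,"ry": 0,"rz": 0,"dx": 0.035,"dy": -0.032,"dz": 0,"fingers": 0},
    {"rx": 0,"ry": 0,"rz": 0,"dx": 0.035,"dy": -0.032,"dz": 0,"fingers": 0},
    {"rx": 0,"ry": 0,"rz": 0,"dx": 0.035,"dy": -0.032,"dz": 0,"fingers": 0},
    {"rx": 0,"ry": 0,"rz": 0,"dx": 0.035,"dy": -0.032,"dz": 0,"fingers": 0},
    {"rx": 0,"ry": 0,"rz": 0,"dx": 0.035,"dy": -0.032,"dz": 0,"fingers": 0},
    {"rx": 0,"ry": 0,"rz": 0,"dx": 0.035,"dy": -0.032,"dz": 0,"fingers": 0},
    {"rx": 0,"ry": 0,"rz": 0,"dx": 0.035,"dy": -0.032,"dz": 0,"fingers": 0},
    {"rx": 0,"ry": 0,"rz": 0,"dx": 0.035,"dy": -0.032,"dz": 0,"fingers": 0},
    {"rx": 0,"ry": 0,"rz": 0,"dx": 0.035,"dy": -0.032,"dz": 0,"fingers": 0},
  ],
  squeeze=40,
)

```text
time_s: 3.6
position: [0.5149, -0.2097, 0.2315]
tool_rot: [[0.999, 0.032, 0.0], [0.032, -0.999, -0.0], [0.0, 0.0, -1.0]]
ft_force: [-0.2, -1.7, 0.6]
grip_width: 0.0002
gripper_force: 0.0
```

Call:
arm_command(
  deltas=[
    {"rx": 0,"ry": 0,"rz": 0,"dx": 0.026,"dy": -0.021,"dz": 0,"fingers": 0},
    {"rx": 0,"ry": 0,"rz": 0,"dx": 0.026,"dy": -0.021,"dz": 0,"fingers": 0},
    {"rx": 0,"ry": 0,"rz": 0,"dx": 0.025,"dy": -0.02,"dz": 0.02,"fingers": 0},
    {"rx": 0,"ry": 0,"rz": 0,"dx": 0,"dy": 0,"dz": 0.045,"fingers": 0},
    {"rx": 0,"ry": 0,"rz": 0,"dx": 0,"dy": 0,"dz": 0.045,"fingers": 0},
    {"rx": 0,"ry": 0,"rz": 0,"dx": 0,"dy": 0,"dz": 0.042,"fingers": 0},
    {"rx": 0,"ry": 0,"rz": 0,"dx": 0,"dy": -0.01,"dz": 0,"fingers": 0},
    {"rx": 0,"ry": 0,"rz": 0,"dx": 0,"dy": -0.005,"dz": 0,"fingers": 0},
    {"rx": 0,"ry": 0,"rz": 0,"dx": 0,"dy": 0,"dz": 0,"fingers": 0},
  ],
)

```text
time_s: 4.5
position: [0.5894, -0.1314, 0.082]
tool_rot: [[0.999, 0.033, 0.004], [0.033, -0.999, -0.002], [0.004, 0.002, -1.0]]
ft_force: [0.3, 0.0, 0.5]
grip_width: 0.0001
gripper_force: 0.0
```

Run:
```python
from h import *
a=env.get_image("scene")
cv2.imwrite("pics/s3.png",cv2.resize(a["color"][150:260,240:365],(682,600),interpolation=cv2.INTER_CUBIC))
```

```text
(no output)
```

View pics/s3.png

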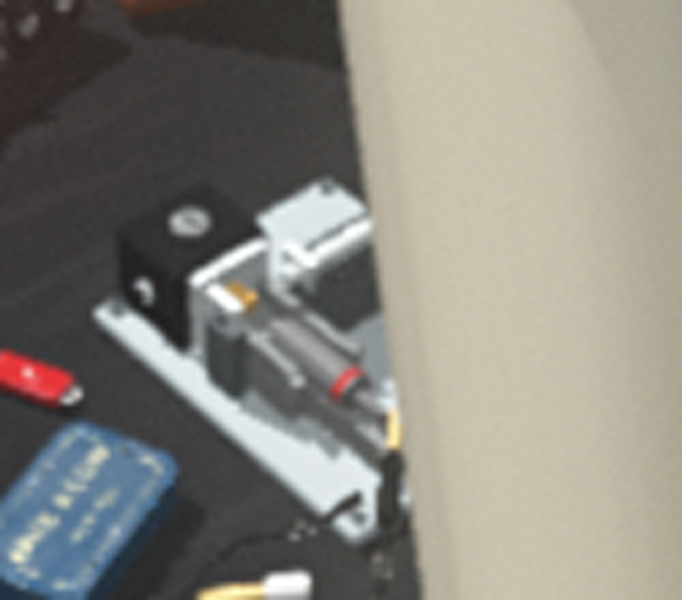

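The arm hides the knob in this view, so I'll push by force and distance instead.

Call:
arm_command(
  deltas=[
    {"rx": 0,"ry": 0,"rz": 0,"dx": 0,"dy": -0.005,"dz": 0.002,"fingers": 0},
    {"rx": 0,"ry": 0,"rz": 0,"dx": 0,"dy": -0.005,"dz": 0,"fingers": 0},
    {"rx": 0,"ry": 0,"rz": 0,"dx": 0,"dy": -0.005,"dz": 0,"fingers": 0},
    {"rx": 0,"ry": 0,"rz": 0,"dx": 0,"dy": -0.005,"dz": 0,"fingers": 0},
    {"rx": 0,"ry": 0,"rz": 0,"dx": 0,"dy": -0.005,"dz": 0,"fingers": 0},
    {"rx": 0,"ry": 0,"rz": 0,"dx": 0,"dy": -0.005,"dz": 0,"fingers": 0},
  ],
)

```text
time_s: 5.15
position: [0.5873, -0.1015, 0.0774]
tool_rot: [[0.999, 0.032, 0.0], [0.032, -0.999, -0.0], [0.0, 0.0, -1.0]]
ft_force: [0.6, -1.4, 1.8]
grip_width: 0.0005
gripper_force: 1.1
```

Call:
arm_command(
  deltas=[
    {"rx": 0,"ry": 0,"rz": 0,"dx": 0,"dy": -0.004,"dz": 0,"fingers": 0},
    {"rx": 0,"ry": 0,"rz": 0,"dx": 0,"dy": -0.003,"dz": 0,"fingers": 0},
    {"rx": 0,"ry": 0,"rz": 0,"dx": 0,"dy": -0.003,"dz": 0,"fingers": 0},
  ],
)

```text
time_s: 5.45
position: [0.5869, -0.0917, 0.0773]
tool_rot: [[0.999, 0.032, -0.0], [0.032, -0.999, -0.0], [-0.0, 0.0, -1.0]]
ft_force: [0.8, -2.4, 1.8]
grip_width: -0.0001
gripper_force: 1.1
```

Call:
arm_command(
  deltas=[
    {"rx": 0,"ry": 0,"rz": 0,"dx": 0,"dy": -0.002,"dz": 0,"fingers": 0},
    {"rx": 0,"ry": 0,"rz": 0,"dx": 0,"dy": -0.002,"dz": 0,"fingers": 0},
  ],
)

```text
time_s: 5.65
position: [0.5867, -0.0878, 0.0773]
tool_rot: [[0.999, 0.032, -0.0], [0.032, -0.999, 0.0], [-0.0, -0.0, -1.0]]
ft_force: [-0.2, -2.7, 2.6]
grip_width: -0.0001
gripper_force: 1.0
```

Call:
arm_command(
  deltas=[
    {"rx": 0,"ry": 0,"rz": 0,"dx": 0,"dy": -0.002,"dz": 0,"fingers": 0},
    {"rx": 0,"ry": 0,"rz": 0,"dx": 0,"dy": -0.001,"dz": 0,"fingers": 0},
  ],
)

```text
time_s: 5.85
position: [0.5868, -0.0864, 0.0775]
tool_rot: [[0.999, 0.032, 0.0], [0.032, -0.999, -0.003], [0.0, 0.003, -1.0]]
ft_force: [-0.9, -12.6, 1.0]
grip_width: -0.0003
gripper_force: 6.4
```

Run:
```python
from h import *
b=env.get_image("top")
cv2.imwrite("pics/t3.png",cv2.resize(b["color"][140:260,210:390],(792,528),interpolation=cv2.INTER_CUBIC))
print(env.tip_of("bolt_knob",b))
```

```text
[]
```

View pics/t3.png

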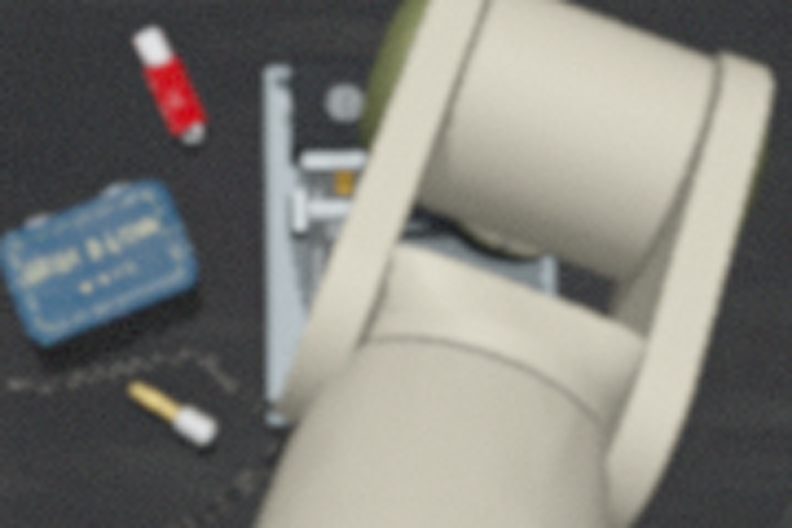

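The force rose to 12.6 N at y = -0.086, where I predicted home at about -0.0875. The picture shows the bolt reaching the keeper at about (300,208). I'll nudge it once more, back off and look.

Call:
arm_command(
  deltas=[
    {"rx": 0,"ry": 0,"rz": 0,"dx": 0,"dy": -0.001,"dz": 0,"fingers": 0},
    {"rx": 0,"ry": 0,"rz": 0,"dx": 0,"dy": 0,"dz": 0,"fingers": 0},
  ],
)

```text
time_s: 6.15
position: [0.5868, -0.0863, 0.0775]
tool_rot: [[1.0, 0.031, 0.0], [0.031, -1.0, -0.004], [0.0, 0.004, -1.0]]
ft_force: [-0.5, -14.0, 0.7]
grip_width: 0.0001
gripper_force: 6.9
```

Call:
arm_command(
  deltas=[
    {"rx": 0,"ry": 0,"rz": 0,"dx": 0,"dy": 0.015,"dz": 0,"fingers": 0},
    {"rx": 0,"ry": 0,"rz": 0,"dx": 0,"dy": 0.02,"dz": 0,"fingers": 0},
    {"rx": 0,"ry": 0,"rz": 0,"dx": 0,"dy": 0,"dz": -0.045,"fingers": 0},
    {"rx": 0,"ry": 0,"rz": 0,"dx": 0,"dy": 0,"dz": -0.045,"fingers": 0},
    {"rx": 0,"ry": 0,"rz": 0,"dx": -0.04,"dy": 0.03,"dz": 0,"fingers": 0},
    {"rx": 0,"ry": 0,"rz": 0,"dx": -0.04,"dy": 0.03,"dz": 0,"fingers": 0},
    {"rx": 0,"ry": 0,"rz": 0,"dx": -0.04,"dy": 0.03,"dz": 0,"fingers": 0},
    {"rx": 0,"ry": 0,"rz": 0,"dx": -0.04,"dy": 0.03,"dz": 0,"fingers": 0},
    {"rx": 0,"ry": 0,"rz": 0,"dx": -0.03,"dy": 0.03,"dz": 0,"fingers": 0},
  ],
)

```text
time_s: 7.05
position: [0.4004, -0.2754, 0.1672]
tool_rot: [[1.0, 0.031, -0.0], [0.031, -1.0, 0.001], [-0.0, -0.001, -1.0]]
ft_force: [-0.5, -1.5, -0.4]
grip_width: 0.0001
gripper_force: 0.0
```

Run:
```python
from h import *
np.set_printoptions(precision=4,suppress=True)
a=env.get_image("scene");b=env.get_image("top")
r=[env.tip_of("bolt_knob",i) for i in(a,b)];print(r)
if r[1]:print(atz(b,r[1][0]["location"],.085))
if all(r):print(tri(a,r[0][0]["location"],b,r[1][0]["location"]))
A=cv2.resize(a["color"][180:260,255:335],(395,395),interpolation=cv2.INTER_CUBIC);B=cv2.resize(b["color"][165:245,265:345],(395,395),interpolation=cv2.INTER_CUBIC)
cv2.imwrite("pics/c4.png",np.hstack([A,B]))
```

```text
[[{'location': [300.6, 185.8], 'p': 0.56}], [{'location': [309.7, 183.7], 'p': 0.6}]]
[ 0.5928 -0.0658  0.085 ]
(array([ 0.5928, -0.0658,  0.0855]), np.float64(1.8507627141633436e-05))
```

View pics/c4.png

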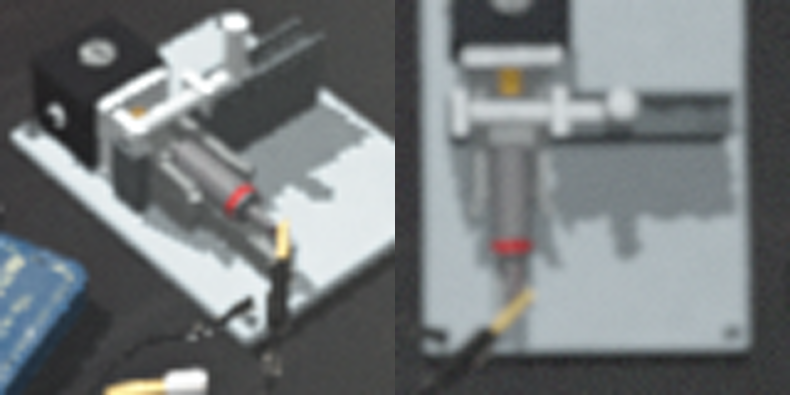

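The bolt is home: the knob triangulates to y = -0.0658 against the -0.0665 I expected for home. The gold tip at (530,293) still lies across the rail directly behind the tail. The fingers would press on it, so it has to be cleared before I press.

Run:
```python
from h import *
np.set_printoptions(precision=4,suppress=True)
a=env.get_image("scene");b=env.get_image("top")
S=lambda x,y:(255+x/4.94-.4,180+y/4.94-.4);T=lambda x,y:(265+(x-395)/4.94-.4,165+y/4.94-.4)
for n,s,t in[("tip",(283,222),(531,291)),("bound",(282,258),(497,330)),("end",(280,318),(455,368))]:print(n,*tri(a,S(*s),b,T(*t)))
# barrel: intersect the axis: for points along top-line, find match on scene line col~
for y in (330,345,360,375):
    t=(531-(y-291)*(531-497)/39,y)
    best=min(((abs(proj(a,atz(b,T(*t),z))[0]-S(281,0)[0]),z) for z in np.arange(0,.08,.001)))
    print(y,t,best,atz(b,T(*t),best[1]), proj(a,atz(b,T(*t),best[1])))
u=env.tip_of("plug_tail",b);print(u and (atz(b,u[0]["location"],.04),u[0]["p"]))
for n in("jack_adapter",):
  for im in(a,b):print([(np.array(x["box"]),x["p"]) for x in env.look_for(n,im)][:3])
print(env.observe()["q"],env.observe()["time_s"])
```

```text
tip [ 0.5074 -0.0321  0.0372] 0.00017293184679759973
bound [ 0.4895 -0.0167  0.0367] 0.0006031042761895754
end [0.471  0.001  0.0221] 0.0003588770300287605
330 (497.0, 330) (np.float64(0.47644905378336944), np.float64(0.0)) [ 0.4894 -0.0184  0.    ] [311.959  241.6324]
345 (483.9230769230769, 345) (np.float64(0.5397752435454777), np.float64(0.0)) [ 0.4821 -0.0124  0.    ] [312.0224 244.5511]
360 (470.84615384615387, 360) (np.float64(0.6038883244997919), np.float64(0.0)) [ 0.4749 -0.0064  0.    ] [312.0865 247.5061]
375 (457.7692307692308, 375) (np.float64(0.6688030552050463), np.float64(0.0)) [ 0.4677 -0.0004  0.    ] [312.1514 250.498 ]
(array([ 0.5069, -0.0217,  0.04  ]), 0.78)
[(array([243.7, 308. , 283.9, 338.7]), 0.67), (array([281.5, 255.4, 294.9, 262.1]), 0.5)]
[(array([169.7, 263.2, 211.5, 296.8]), 0.58), (array([240.4, 232.5, 256.8, 239. ]), 0.48)]
[-48.1409  19.128   90.1109   0.0162  70.781   39.9267] 7.5
```

The jack's tip and barrel boundary both triangulate to z ≈ 0.037, resting on the rail. I'll grasp its barrel across the axis near (0.478, -0.005), lift it and lay it on the clear desk just behind.

Call:
arm_command(
  deltas=[
    {"rx": 0,"ry": 0,"rz": 0,"dx": 0.0144,"dy": -0.0447,"dz": 0,"fingers": 0.04},
    {"rx": 0,"ry": 0,"rz": 0,"dx": 0.0144,"dy": -0.0447,"dz": 0,"fingers": 0.04},
    {"rx": 0,"ry": 0,"rz": 0,"dx": 0.0144,"dy": -0.0447,"dz": 0,"fingers": 0.04},
    {"rx": 0,"ry": 0,"rz": 0,"dx": 0.0144,"dy": -0.0447,"dz": 0,"fingers": 0.04},
    {"rx": 0,"ry": 0,"rz": 0,"dx": 0.0144,"dy": -0.0447,"dz": 0,"fingers": 0.04},
    {"rx": 0,"ry": 0,"rz": 0,"dx": 0.014,"dy": -0.0445,"dz": 0,"fingers": 0.04},
    {"rx": 0,"ry": 0,"rz": 0.136,"dx": 0,"dy": 0,"dz": 0.01,"fingers": 0.04},
    {"rx": 0,"ry": 0,"rz": 0.136,"dx": 0,"dy": 0,"dz": 0.01,"fingers": 0.04},
    {"rx": 0,"ry": 0,"rz": 0.136,"dx": 0,"dy": 0,"dz": 0.01,"fingers": 0.04},
    {"rx": 0,"ry": 0,"rz": 0.136,"dx": 0,"dy": 0,"dz": 0.01,"fingers": 0.04},
    {"rx": 0,"ry": 0,"rz": 0.136,"dx": 0,"dy": 0,"dz": 0.01,"fingers": 0.04},
    {"rx": 0,"ry": 0,"rz": 0.136,"dx": 0,"dy": 0,"dz": 0.01,"fingers": 0.04},
  ],
)

```text
time_s: 8.7
position: [0.4802, -0.0033, 0.1069]
tool_rot: [[0.705, -0.709, -0.0], [-0.709, -0.705, 0.0], [-0.0, -0.0, -1.0]]
ft_force: [0.1, -0.2, 0.3]
grip_width: 0.0401
gripper_force: 0.0
```

Call:
arm_command(
  deltas=[
    {"rx": 0,"ry": 0,"rz": 0,"dx": 0,"dy": 0.0035,"dz": 0.03,"fingers": 0.04},
    {"rx": 0,"ry": 0,"rz": 0,"dx": 0,"dy": 0,"dz": 0.025,"fingers": 0.04},
    {"rx": 0,"ry": 0,"rz": 0,"dx": 0,"dy": 0,"dz": 0.015,"fingers": 0.04},
    {"rx": 0,"ry": 0,"rz": 0,"dx": 0,"dy": 0,"dz": 0.01,"fingers": 0.04},
    {"rx": 0,"ry": 0,"rz": 0,"dx": 0,"dy": 0,"dz": 0,"fingers": 0.02},
    {"rx": 0,"ry": 0,"rz": 0,"dx": 0,"dy": 0,"dz": 0,"fingers": 0.0},
    {"rx": 0,"ry": 0,"rz": 0,"dx": 0,"dy": 0,"dz": 0,"fingers": 0.0},
    {"rx": 0,"ry": 0,"rz": 0,"dx": 0,"dy": 0,"dz": 0,"fingers": 0.0},
    {"rx": 0,"ry": 0,"rz": 0,"dx": 0,"dy": 0,"dz": 0,"fingers": 0.0},
  ],
  squeeze=25,
)

```text
time_s: 9.6
position: [0.4778, -0.0068, 0.0278]
tool_rot: [[0.708, -0.706, 0.001], [-0.706, -0.708, -0.0], [0.001, -0.0, -1.0]]
ft_force: [0.3, 0.1, -0.5]
grip_width: 0.0003
gripper_force: 0.0
```

Run:
```python
from h import *
a=env.get_image("scene")
cv2.imwrite("pics/s5.png",cv2.resize(a["color"][190:270,260:360],(750,600),interpolation=cv2.INTER_CUBIC))
```

```text
(no output)
```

View pics/s5.png

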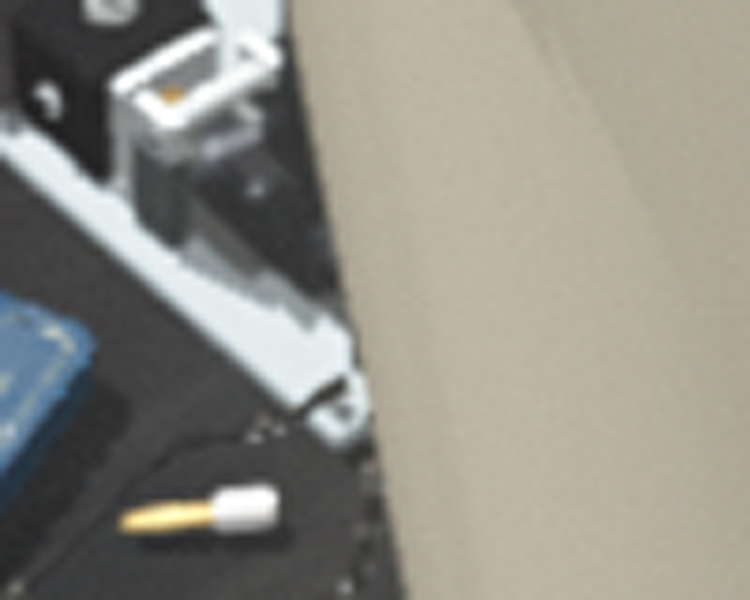

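The arm hides the jack at about (330,400), and the fingers shut on nothing. I'll open, lift clear to the side and measure whether it moved.

Call:
arm_command(
  deltas=[
    {"rx": 0,"ry": 0,"rz": 0,"dx": 0,"dy": 0,"dz": 0,"fingers": 0.04},
    {"rx": 0,"ry": 0,"rz": 0,"dx": 0,"dy": 0,"dz": 0,"fingers": 0.04},
    {"rx": 0,"ry": 0,"rz": 0,"dx": 0,"dy": 0,"dz": -0.045,"fingers": 0.04},
    {"rx": 0,"ry": 0,"rz": 0,"dx": 0,"dy": 0,"dz": -0.045,"fingers": 0.04},
    {"rx": 0,"ry": 0,"rz": 0,"dx": 0.024,"dy": 0.042,"dz": 0,"fingers": 0.04},
    {"rx": 0,"ry": 0,"rz": 0,"dx": 0.024,"dy": 0.042,"dz": 0,"fingers": 0.04},
    {"rx": 0,"ry": 0,"rz": 0,"dx": 0.024,"dy": 0.042,"dz": 0,"fingers": 0.04},
    {"rx": 0,"ry": 0,"rz": 0,"dx": 0.024,"dy": 0.042,"dz": 0,"fingers": 0.04},
    {"rx": 0,"ry": 0,"rz": 0,"dx": 0.024,"dy": 0.042,"dz": 0,"fingers": 0.04},
  ],
)

```text
time_s: 10.55
position: [0.4133, -0.2419, 0.1174]
tool_rot: [[0.708, -0.706, 0.0], [-0.706, -0.708, -0.0], [0.0, -0.0, -1.0]]
ft_force: [1.2, 0.4, -0.3]
grip_width: 0.0399
gripper_force: 0.0
```

Run:
```python
from h import *
np.set_printoptions(precision=4,suppress=True)
a=env.get_image("scene");b=env.get_image("top")
o=[cv2.imread("pics/s1.png"),cv2.imread("pics/t1.png")]
for im,old,(r0,r1,c0,c1) in((a,o[0],(205,262,295,330)),(b,o[1],(215,250,262,300))):
    for x in(old,im["color"]):
        h=cv2.cvtColor(x[r0:r1,c0:c1],cv2.COLOR_BGR2HSV);m=(h[...,0]>12)&(h[...,0]<35)&(h[...,1]>90)&(h[...,2]>110)
        v,u=np.nonzero(m);print(len(u),u.mean()+c0 if len(u) else 0,v.mean()+r0 if len(u) else 0,(v.min()+r0,v.max()+r0,u.min()+c0,u.max()+c0) if len(u) else 0)
A=cv2.resize(a["color"][200:260,270:330],(395,395),interpolation=cv2.INTER_CUBIC);B=cv2.resize(b["color"][200:260,255:315],(395,395),interpolation=cv2.INTER_CUBIC)
cv2.imwrite("pics/c6.png",np.hstack([A,B]));print(env.observe()["position"],env.observe()["time_s"])
```

```text
2 311.5 228.5 (np.int64(226), np.int64(231), np.int64(311), np.int64(312))
1 312.0 231.0 (np.int64(231), np.int64(231), np.int64(312), np.int64(312))
0 0 0 0
1 288.0 228.0 (np.int64(228), np.int64(228), np.int64(288), np.int64(288))
[ 0.4132 -0.2451  0.1174] 10.65
```

View pics/c6.png

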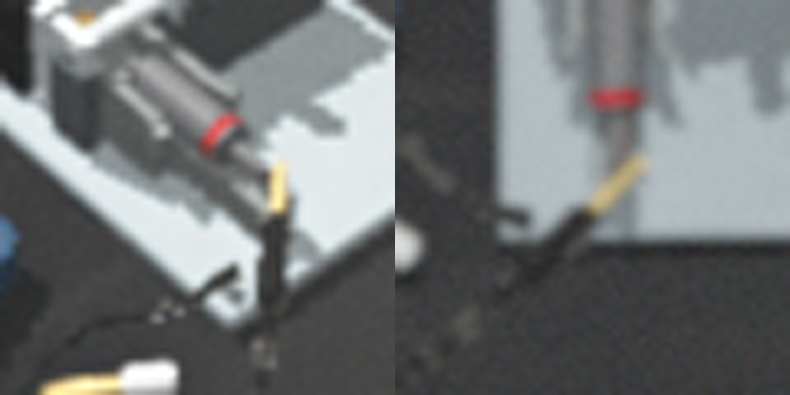

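The jack hasn't moved: gold tip (643,157) and black end (500,295) in the top half. It probably slopes down from the rail, so the fingers shut above the barrel. I'll check its heights.

Run:
```python
from h import *
np.set_printoptions(precision=4,suppress=True)
a=env.get_image("scene");b=env.get_image("top")
S=lambda x,y:(270+x/6.583-.4,200+y/6.583-.4);T=lambda x,y:(255+(x-395)/6.583-.4,200+y/6.583-.4)
for n,s,t in[("tip",(280,160),(645,154)),("bound",(277,213),(592,212)),("end",(266,322),(499,296)),("cablepatch",(263,352),(466,322))]:print(n,*tri(a,S(*s),b,T(*t)))
for z in(.005,.015,.025,.035):print(z,[ (np.array(proj(b,(.478,-.007,z)))-[255,200]+.4)*6.583+[395,0],(np.array(proj(a,(.478,-.007,z)))-[270,200]+.4)*6.583])
```

```text
tip [ 0.5083 -0.0333  0.0379] 0.0001344864983097995
bound [ 0.4884 -0.0153  0.0383] 0.00032244115611861784
end [0.4586 0.0154 0.0277] 3.4029023875326164e-05
cablepatch [0.449  0.026  0.0283] 0.0007469938079578192
0.005 [array([564.1063, 240.7236]), array([275.9323, 300.7499])]
0.015 [array([564.7706, 240.8906]), array([276.935 , 282.9192])]
0.025 [array([565.4485, 241.061 ]), array([277.9524, 264.8273])]
0.035 [array([566.1406, 241.235 ]), array([278.9849, 246.4683])]
```

Call:
arm_command(
  deltas=[
    {"rx": 0,"ry": 0,"rz": 0,"dx": -0.0214,"dy": -0.0358,"dz": 0,"fingers": 0.04},
    {"rx": 0,"ry": 0,"rz": 0,"dx": -0.0214,"dy": -0.0358,"dz": 0,"fingers": 0.04},
    {"rx": 0,"ry": 0,"rz": 0,"dx": -0.0214,"dy": -0.0358,"dz": 0,"fingers": 0.04},
    {"rx": 0,"ry": 0,"rz": 0,"dx": -0.0214,"dy": -0.0358,"dz": 0,"fingers": 0.04},
    {"rx": 0,"ry": 0,"rz": 0,"dx": -0.0214,"dy": -0.0358,"dz": 0,"fingers": 0.04},
    {"rx": 0,"ry": 0,"rz": 0,"dx": -0.0214,"dy": -0.0358,"dz": 0,"fingers": 0.04},
    {"rx": 0,"ry": 0,"rz": 0,"dx": 0,"dy": 0,"dz": 0.04,"fingers": 0.04},
    {"rx": 0,"ry": 0,"rz": 0,"dx": 0,"dy": 0,"dz": 0.03,"fingers": 0.04},
    {"rx": 0,"ry": 0,"rz": 0,"dx": 0,"dy": 0,"dz": 0.02,"fingers": 0.04},
    {"rx": 0,"ry": 0,"rz": 0,"dx": 0,"dy": 0,"dz": 0.011,"fingers": 0.04},
    {"rx": 0,"ry": 0,"rz": 0,"dx": 0,"dy": 0,"dz": 0,"fingers": 0.04},
  ],
)

```text
time_s: 11.85
position: [0.4743, 0.0037, 0.0156]
tool_rot: [[0.709, -0.705, -0.002], [-0.705, -0.709, 0.001], [-0.002, 0.001, -1.0]]
ft_force: [-1.3, -0.1, 0.3]
grip_width: 0.04
gripper_force: 0.0
```

Call:
arm_command(
  deltas=[
    {"rx": 0,"ry": 0,"rz": 0,"dx": 0,"dy": 0,"dz": 0,"fingers": 0},
    {"rx": 0,"ry": 0,"rz": 0,"dx": 0,"dy": 0,"dz": 0,"fingers": 0},
    {"rx": 0,"ry": 0,"rz": 0,"dx": 0,"dy": 0,"dz": 0,"fingers": 0},
    {"rx": 0,"ry": 0,"rz": 0,"dx": 0,"dy": 0,"dz": 0,"fingers": 0},
  ],
)

```text
time_s: 12.25
position: [0.4753, 0.0025, 0.0169]
tool_rot: [[0.708, -0.706, 0.001], [-0.706, -0.708, -0.0], [0.001, -0.001, -1.0]]
ft_force: [0.5, 0.4, 0.0]
grip_width: -0.0
gripper_force: 0.0
```

The pads covered z 0.017 to 0.055 around the barrel in both tries, met nothing, and the picture is unchanged. The jack therefore offers no resistance and must be scenery. Now the press, watching the force in case I'm wrong.

Call:
arm_command(
  deltas=[
    {"rx": 0,"ry": 0,"rz": 0,"dx": 0,"dy": 0,"dz": -0.03,"fingers": 0},
    {"rx": 0,"ry": 0,"rz": 0,"dx": 0,"dy": 0,"dz": -0.03,"fingers": 0},
    {"rx": 0,"ry": 0,"rz": -0.136,"dx": 0,"dy": 0,"dz": 0,"fingers": 0},
    {"rx": 0,"ry": 0,"rz": -0.136,"dx": 0,"dy": 0,"dz": 0,"fingers": 0},
    {"rx": 0,"ry": 0,"rz": -0.136,"dx": 0,"dy": 0,"dz": 0,"fingers": 0},
    {"rx": 0,"ry": 0,"rz": -0.136,"dx": 0,"dy": 0,"dz": 0,"fingers": 0},
    {"rx": 0,"ry": 0,"rz": -0.136,"dx": 0,"dy": 0,"dz": 0,"fingers": 0},
    {"rx": 0,"ry": 0,"rz": -0.136,"dx": 0,"dy": 0,"dz": 0,"fingers": 0},
    {"rx": 0,"ry": 0,"rz": 0,"dx": -0.01,"dy": 0.0255,"dz": 0,"fingers": 0},
    {"rx": 0,"ry": 0,"rz": 0,"dx": 0,"dy": 0,"dz": 0.02,"fingers": 0},
    {"rx": 0,"ry": 0,"rz": 0,"dx": 0,"dy": 0,"dz": 0.02,"fingers": 0},
    {"rx": 0,"ry": 0,"rz": 0,"dx": 0,"dy": 0,"dz": 0,"fingers": 0},
  ],
  squeeze=40,
)

```text
time_s: 13.45
position: [0.4648, -0.0231, 0.035]
tool_rot: [[1.0, 0.031, -0.003], [0.031, -1.0, 0.001], [-0.003, -0.001, -1.0]]
ft_force: [0.5, 0.6, -0.1]
grip_width: -0.0001
gripper_force: 0.0
```

Call:
arm_command(
  deltas=[
    {"rx": 0,"ry": 0,"rz": 0,"dx": 0,"dy": 0,"dz": 0,"fingers": 0},
  ],
)

```text
time_s: 13.55
position: [0.466, -0.0232, 0.0368]
tool_rot: [[0.999, 0.032, -0.0], [0.032, -0.999, 0.0], [-0.0, -0.0, -1.0]]
ft_force: [0.0, 0.8, 0.3]
grip_width: 0.0004
gripper_force: 0.0
```

Call:
arm_command(
  deltas=[
    {"rx": 0,"ry": 0,"rz": 0,"dx": 0.005,"dy": 0,"dz": 0.001,"fingers": 0},
    {"rx": 0,"ry": 0,"rz": 0,"dx": 0.005,"dy": 0,"dz": 0,"fingers": 0},
    {"rx": 0,"ry": 0,"rz": 0,"dx": 0.004,"dy": 0,"dz": 0,"fingers": 0},
    {"rx": 0,"ry": 0,"rz": 0,"dx": 0.003,"dy": 0,"dz": 0,"fingers": 0},
  ],
)

```text
time_s: 13.95
position: [0.4835, -0.0226, 0.0356]
tool_rot: [[0.999, 0.032, 0.001], [0.032, -0.999, -0.0], [0.001, 0.0, -1.0]]
ft_force: [-0.6, 0.5, 0.2]
grip_width: -0.0002
gripper_force: 0.0
```

Call:
arm_command(
  deltas=[
    {"rx": 0,"ry": 0,"rz": 0,"dx": 0.003,"dy": 0,"dz": 0,"fingers": 0},
    {"rx": 0,"ry": 0,"rz": 0,"dx": 0.003,"dy": 0,"dz": 0,"fingers": 0},
    {"rx": 0,"ry": 0,"rz": 0,"dx": 0.003,"dy": 0,"dz": 0,"fingers": 0},
    {"rx": 0,"ry": 0,"rz": 0,"dx": 0.003,"dy": 0,"dz": 0,"fingers": 0},
    {"rx": 0,"ry": 0,"rz": 0,"dx": 0.002,"dy": 0,"dz": 0,"fingers": 0},
  ],
)

```text
time_s: 14.45
position: [0.4971, -0.0222, 0.0353]
tool_rot: [[0.999, 0.032, -0.0], [0.032, -0.999, 0.0], [-0.0, -0.0, -1.0]]
ft_force: [-0.1, -0.0, -0.6]
grip_width: 0.0002
gripper_force: 0.1
```

Call:
arm_command(
  deltas=[
    {"rx": 0,"ry": 0,"rz": 0,"dx": 0.003,"dy": 0,"dz": 0,"fingers": 0},
    {"rx": 0,"ry": 0,"rz": 0,"dx": 0.003,"dy": 0,"dz": 0,"fingers": 0},
    {"rx": 0,"ry": 0,"rz": 0,"dx": 0.003,"dy": 0,"dz": 0,"fingers": 0},
  ],
)

```text
time_s: 14.75
position: [0.5061, -0.0219, 0.0353]
tool_rot: [[0.999, 0.032, -0.0], [0.032, -0.999, 0.0], [-0.0, -0.0, -1.0]]
ft_force: [0.1, 0.9, -0.8]
grip_width: -0.0001
gripper_force: 0.1
```

Call:
arm_command(
  deltas=[
    {"rx": 0,"ry": 0,"rz": 0,"dx": 0.003,"dy": 0,"dz": 0,"fingers": 0},
    {"rx": 0,"ry": 0,"rz": 0,"dx": 0.003,"dy": 0,"dz": 0,"fingers": 0},
    {"rx": 0,"ry": 0,"rz": 0,"dx": 0.003,"dy": 0,"dz": 0,"fingers": 0},
    {"rx": 0,"ry": 0,"rz": 0,"dx": 0.002,"dy": 0,"dz": 0,"fingers": 0},
  ],
)

```text
time_s: 15.15
position: [0.517, -0.0215, 0.0353]
tool_rot: [[0.999, 0.032, -0.0], [0.032, -0.999, 0.0], [-0.0, -0.0, -1.0]]
ft_force: [-2.7, 0.3, 2.3]
grip_width: -0.0001
gripper_force: 1.5
```

Call:
arm_command(
  deltas=[
    {"rx": 0,"ry": 0,"rz": 0,"dx": 0.002,"dy": 0,"dz": 0,"fingers": 0},
    {"rx": 0,"ry": 0,"rz": 0,"dx": 0.002,"dy": 0,"dz": 0,"fingers": 0},
  ],
)

```text
time_s: 15.35
position: [0.5201, -0.0213, 0.0352]
tool_rot: [[0.999, 0.032, -0.002], [0.032, -0.999, 0.0], [-0.002, -0.0, -1.0]]
ft_force: [-5.4, 0.3, 3.3]
grip_width: 0.0001
gripper_force: 2.8
```

Call:
arm_command(
  deltas=[
    {"rx": 0,"ry": 0,"rz": 0,"dx": 0.002,"dy": 0,"dz": 0,"fingers": 0},
    {"rx": 0,"ry": 0,"rz": 0,"dx": 0.001,"dy": 0,"dz": 0,"fingers": 0},
  ],
)

```text
time_s: 15.55
position: [0.5227, -0.0211, 0.0352]
tool_rot: [[0.999, 0.032, -0.003], [0.032, -0.999, 0.0], [-0.003, -0.001, -1.0]]
ft_force: [-7.8, -0.2, 6.0]
grip_width: 0.0003
gripper_force: 4.0
```

Call:
arm_command(
  deltas=[
    {"rx": 0,"ry": 0,"rz": 0,"dx": 0.001,"dy": 0,"dz": 0,"fingers": 0},
    {"rx": 0,"ry": 0,"rz": 0,"dx": 0.001,"dy": 0,"dz": 0,"fingers": 0},
  ],
)

```text
time_s: 15.75
position: [0.5243, -0.021, 0.0352]
tool_rot: [[0.999, 0.032, -0.004], [0.032, -0.999, 0.001], [-0.004, -0.001, -1.0]]
ft_force: [-9.6, -0.4, 6.2]
grip_width: -0.0001
gripper_force: 4.7
```

Call:
arm_command(
  deltas=[
    {"rx": 0,"ry": 0,"rz": 0,"dx": 0.001,"dy": 0,"dz": 0,"fingers": 0},
    {"rx": 0,"ry": 0,"rz": 0,"dx": 0.001,"dy": 0,"dz": 0,"fingers": 0},
  ],
)

```text
time_s: 15.95
position: [0.5259, -0.0209, 0.0352]
tool_rot: [[0.999, 0.032, -0.005], [0.032, -0.999, 0.001], [-0.005, -0.001, -1.0]]
ft_force: [-10.6, -1.3, 6.5]
grip_width: -0.0
gripper_force: 5.4
```

Call:
arm_command(
  deltas=[
    {"rx": 0,"ry": 0,"rz": 0,"dx": 0.001,"dy": 0,"dz": 0,"fingers": 0},
    {"rx": 0,"ry": 0,"rz": 0,"dx": 0.0005,"dy": 0,"dz": 0,"fingers": 0},
  ],
)

```text
time_s: 16.15
position: [0.5272, -0.0208, 0.0352]
tool_rot: [[0.999, 0.032, -0.005], [0.032, -0.999, 0.001], [-0.005, -0.001, -1.0]]
ft_force: [-11.3, -0.0, 8.6]
grip_width: 0.0003
gripper_force: 5.9
```

Call:
arm_command(
  deltas=[
    {"rx": 0,"ry": 0,"rz": 0,"dx": 0.001,"dy": 0,"dz": 0,"fingers": 0},
    {"rx": 0,"ry": 0,"rz": 0,"dx": 0,"dy": 0,"dz": 0,"fingers": 0},
  ],
)

```text
time_s: 16.35
position: [0.5281, -0.0207, 0.0352]
tool_rot: [[0.999, 0.032, -0.006], [0.032, -0.999, 0.001], [-0.006, -0.001, -1.0]]
ft_force: [-11.4, 0.0, 8.2]
grip_width: 0.0001
gripper_force: 5.8
```

Call:
arm_command(
  deltas=[
    {"rx": 0,"ry": 0,"rz": 0,"dx": 0.001,"dy": 0,"dz": 0,"fingers": 0},
    {"rx": 0,"ry": 0,"rz": 0,"dx": 0,"dy": 0,"dz": 0,"fingers": 0},
  ],
)

```text
time_s: 16.55
position: [0.5286, -0.0207, 0.0352]
tool_rot: [[0.999, 0.032, -0.007], [0.032, -0.999, 0.001], [-0.007, -0.001, -1.0]]
ft_force: [-13.1, -1.0, 9.4]
grip_width: 0.0001
gripper_force: 6.7
```

Call:
arm_command(
  deltas=[
    {"rx": 0,"ry": 0,"rz": 0,"dx": 0.001,"dy": 0,"dz": 0,"fingers": 0},
    {"rx": 0,"ry": 0,"rz": 0,"dx": 0,"dy": 0,"dz": 0,"fingers": 0},
  ],
)

```text
time_s: 16.75
position: [0.5287, -0.0206, 0.0351]
tool_rot: [[0.999, 0.032, -0.009], [0.032, -0.999, 0.001], [-0.009, -0.001, -1.0]]
ft_force: [-18.6, -2.2, 11.7]
grip_width: -0.0001
gripper_force: 8.8
```

Call:
arm_command(
  deltas=[
    {"rx": 0,"ry": 0,"rz": 0,"dx": 0.001,"dy": 0,"dz": 0,"fingers": 0},
    {"rx": 0,"ry": 0,"rz": 0,"dx": 0,"dy": 0,"dz": 0,"fingers": 0},
  ],
)

```text
time_s: 16.95
position: [0.5287, -0.0206, 0.035]
tool_rot: [[0.999, 0.033, -0.011], [0.033, -0.999, 0.001], [-0.011, -0.001, -1.0]]
ft_force: [-21.7, -2.2, 14.2]
grip_width: 0.0001
gripper_force: 10.8
```

The motion has stopped at x = 0.5287, against about 0.528 predicted, while the force climbed to 21.7 N. That puts the nose on the stop plate. I'll check that it holds and take one last look.

Call:
arm_command(
  deltas=[
    {"rx": 0,"ry": 0,"rz": 0,"dx": 0,"dy": 0,"dz": 0,"fingers": 0},
    {"rx": 0,"ry": 0,"rz": 0,"dx": 0,"dy": 0,"dz": 0,"fingers": 0},
    {"rx": 0,"ry": 0,"rz": 0,"dx": 0,"dy": 0,"dz": 0,"fingers": 0},
  ],
)

```text
time_s: 17.25
position: [0.5287, -0.0206, 0.035]
tool_rot: [[0.999, 0.033, -0.011], [0.033, -0.999, 0.001], [-0.011, -0.001, -1.0]]
ft_force: [-21.8, -1.9, 13.5]
grip_width: 0.0002
gripper_force: 10.7
```

Run:
```python
from h import *
a=env.get_image("scene");b=env.get_image("top")
A=cv2.resize(a["color"][170:270,240:340],(395,395),interpolation=cv2.INTER_CUBIC);B=cv2.resize(b["color"][145:245,240:340],(395,395),interpolation=cv2.INTER_CUBIC)
cv2.imwrite("pics/c7.png",np.hstack([A,B]));print(env.observe()["ft_force"],env.observe()["position"])
```

```text
[-21.68568701  -2.28883405  14.38686628] [ 0.52866736 -0.02057095  0.03495099]
```

View pics/c7.png

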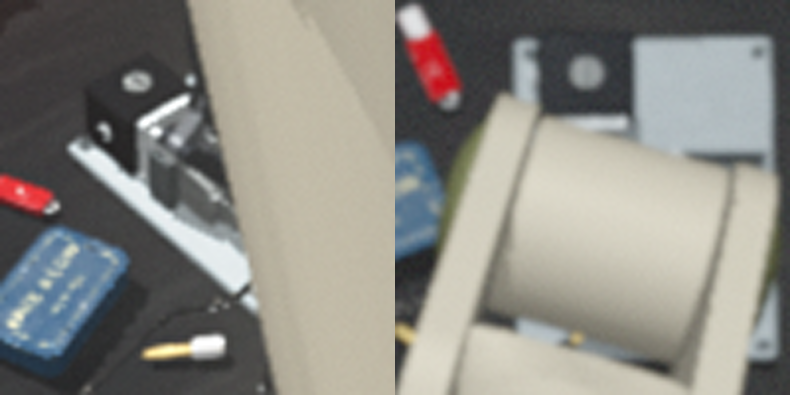

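The push holds steady at about 22 N. In the left half, the barrel now fills the guide up to the plate at about (185,125) and the brass pin no longer shows. The tin, adapter and stick in view haven't moved. Handing in.

```bash
python3 -c "
from rig import env
print(env.close_job())"
```

```text
the job is handed in; nothing more can be done
None
```

The job is handed in with the bolt fully home and the plug held on the stop plate at a steady 22 N or so; I twice closed the fingers round the unlisted cable jack behind the plug's tail to clear it, but met nothing and it stayed put.

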